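Press the relays home and close the hold-down bail

ROBOT

A 7-joint arm with a two-finger parallel gripper is mounted at the origin on the work surface. World frame = base frame: x ahead of the robot, y to its left, z up, the work surface at z = 0. Lengths are in m, angles in degrees, forces in N, time in s.
With the tool pointing down it reaches from about 0.425 to 0.925 m from the base axis. Payload 6.8 kg.
Tool frame: the origin (TCP) lies midway between the tips of the shut fingers; the grasp point (between the pads) lies 19 mm behind it; z points along the fingers, y is the line along which they close (so a half turn about z gives the same grasp; the last joint's range is limited). The gripper opens to 85 mm and grips with 20 to 120 N. Pads are 22 mm wide; open, the fingers measure 114 mm over their backs; the gripper's body (76 mm by 85 mm) begins 54 mm behind the grasp point. The pads swing forward as they close: fully open they stand 13 mm farther back than shut.
Start: joints at [-70.365, 27.33, 1.283, 89.118, -0.659, 63.558, -4.761], TCP at [0.294, 0.608, 0.231] pointing down, gripper open.
Joint ranges: [-169.35, 169.35], [-19.33, 120.38], [-80.79, 83.38], [13.8, 139.57], [-78.32, 258.32], [9.67, 109.79], [-169.56, 169.56]. Speed limits (degrees/s): [136.94, 136.94, 180, 180, 180, 180, 180].

INTERFACE

Orientations are given as [roll, pitch, yaw] about the fixed x, y, z axes, in that order (R = Rz(yaw) Ry(pitch) Rx(roll)).
In Python, from bench import state, grab_frame, sign_off gives the robot as it stands.
- The arm moves only by the tool move_arm, never from a script. Its argument "series" is a list of rows, each an object of numbers: "dx", "dy", "dz": the shift along the world's x, y, z in cm; "yaw": the turn about the world's z in rad; "grip": the finger opening in cm, from 0 to 8.54. A call has exactly 5 rows; each row is the pose to reach, as a shift and turn from the pose commanded when the call began; what a row does not reach only later rows make up. A row lasts 1/8 s, in which the tool goes at most 62.5 mm and 10.7 degrees, less where a joint would pass 70% of its speed; a pose out of reach is approached as far as the arm can. A call with a gripper value outside its range is refused whole. The fingers move at their own pace and stop on an object; the grip force is fixed at half the most. Time passes only in rows, so rows that repeat a pose let the fingers close, or fill a call up. It gives the time, the measured TCP pose, the force, the opening and the grip force at its end, in the units of the state.
- state(): the state, without advancing time (a new reading comes with each control period).
- grab_frame(name): name is "side" or "top"; returns a dict with "img" (420x560x3 uint8, red, green, blue), "z_map" (420x560 float32, m along the optical axis (not along the pixel's ray), 0 where there is no reading), "vertical_fov" (degrees; the focal length in pixels is half the picture's height over the tangent of half this angle, whatever the lens; pixels are square), "cx", "cy" (the principal point, pixels), "cam_to_world" (4x4, takes a point from camera to world coordinates). Camera axes: x right, y down, z forward; pixel columns grow to the right and rows downward; lengths in m; the calibration is good to about 2 mm. A picture is of the moment at which its call begins.
- sign_off(): hands the job in; it is judged then, once.
The state is a dict: "t": time; "q": joint angles; "joint_vel": joint speeds; "joint_efforts": joint torques, N m; "tool_pos": TCP position; "tcp_rot": TCP orientation; "contact_force": force on the tool from outside, world axes, zero at the start; "moment": the same for the moment, N m; "finger_gap": finger opening in m; "finger_force": force on a finger pad.
Only numpy, scipy, OpenCV 4.12 (cv2) and the standard library are available. Lean on these libraries where they do the work, as an engineer would, in place of code of your own. Each camera call takes 0.05 s, during which the arm holds its last target. There are 200 camera calls.

TASK

The relays on the sloped wiring fixture are not yet fully plugged in. Working from the robot's left to its right while the bail stays raised as it stands, press each of the four straight down into its socket with the fingertips until it is fully home, and confirm each with a firm push of about 15 N held for a moment (never more than 50 N on a relay); then swing the steel bail down over them, press its crossbar fully down with the same firm push, and let go. Leave the other things on the bench where they are.

Things in the scene. Friction and masses are not known exactly. Their poses are not given: they have to be found in the camera images.
- fixture: fixed aluminium stand that carries the sloped grey deck, about 270 (x) x 325 (y) mm on the bench; origin on the bench below the relay row. Its -x side is the low front edge, towards the robot; +y is its left. Position and yaw vary.
- deck: sloped deck fixed on the stand, 280 x 345 mm, leaning 27 deg: z is its outward normal (up and towards the robot), x up the slope, y left. Origin on its surface, 95 mm above the bench, under the relay row; surface from x = -105 to +175 mm. White terminal strip 16 mm high at x = -75. Relays in a row at x = 0, y = +96, +32, -32, -96 mm.
- relay1: relay, leftmost (+y): white block 56 (x) x 42 (y) x 40 mm (z), sliding along the deck's normal in a black socket. Origin at the centre of its underside, axes as the deck; top at z = 40. Home: origin 12 mm above the deck (top 52), a hard stop; it starts 3 to 14 mm proud. Unknown socket friction up to about 8 N, different for each; it stays where it is left.
- relay2: relay, second from left: white block 56 (x) x 42 (y) x 40 mm (z), sliding along the deck's normal in a black socket. Origin at the centre of its underside, axes as the deck; top at z = 40. Home: origin 12 mm above the deck (top 52), a hard stop; it starts 3 to 14 mm proud. Unknown socket friction up to about 8 N, different for each; it stays where it is left.
- relay3: relay, third from left: white block 56 (x) x 42 (y) x 40 mm (z), sliding along the deck's normal in a black socket. Origin at the centre of its underside, axes as the deck; top at z = 40. Home: origin 12 mm above the deck (top 52), a hard stop; it starts 3 to 14 mm proud. Unknown socket friction up to about 8 N, different for each; it stays where it is left.
- relay4: relay, rightmost (-y): white block 56 (x) x 42 (y) x 40 mm (z), sliding along the deck's normal in a black socket. Origin at the centre of its underside, axes as the deck; top at z = 40. Home: origin 12 mm above the deck (top 52), a hard stop; it starts 3 to 14 mm proud. Unknown socket friction up to about 8 N, different for each; it stays where it is left.
- bail: steel hold-down bail: U of two arms (y = +-155 mm) and a round crossbar 16 mm thick along y. Origin on its hinge line, at x = 150, z = 61 mm in the deck frame. Closed, its axes equal the deck's and the arms point down the slope; it starts turned open 53 to 57 deg about +y (57 at most), the bar hanging over the relays. Stiff hinge, 0.5 N m: stays where left.
- bar (a point): middle of the bail's round crossbar (on the bar's axis), 140 mm from the hinge line. Closed and fully home it lies 61 mm above the deck's surface at x = +10 mm, 1 mm above the tops of home relays.
- spare_relay: bystander: loose spare relay standing on the bench near the fixture, 56 x 42 x 40 mm; origin at the centre of its underside
- screwdriver: bystander: screwdriver with a black handle lying on the bench, 180 mm long, about 25 mm high; origin at the middle of it
- flux: bystander: white bottle, 50 mm across, 110 mm high; origin at the centre of its underside

How it is judged (in metres and radians):
On the way, in this order (a step that is already met when the one before it is completed fails the run):
1. the leftmost relay is pressed fully home and confirmed by the fingers with more than 10 N, the bail still raised (z of relay1 in the frame of deck below 0.014 m and contact force between the fingers and relay1 above 10 N and z of bar in the frame of deck above 0.15 m), for 0.15 s.
2. the second relay is pressed fully home and confirmed by the fingers with more than 10 N, the bail still raised (z of relay2 in the frame of deck below 0.014 m and contact force between the fingers and relay2 above 10 N and z of bar in the frame of deck above 0.15 m), for 0.15 s.
3. the third relay is pressed fully home and confirmed by the fingers with more than 10 N, the bail still raised (z of relay3 in the frame of deck below 0.014 m and contact force between the fingers and relay3 above 10 N and z of bar in the frame of deck above 0.15 m), for 0.15 s.
4. the rightmost relay is pressed fully home and confirmed by the fingers with more than 10 N, the bail still raised (z of relay4 in the frame of deck below 0.014 m and contact force between the fingers and relay4 above 10 N and z of bar in the frame of deck above 0.15 m), for 0.15 s.
5. the bail is fully down and pressed by the fingers with more than 10 N (z of bar in the frame of deck below 0.065 m and contact force between the fingers and bail above 10 N), for 0.15 s.
At the end, for the whole second after the job is handed in: all four relays are fully home (origin within 2 mm of 12 mm above the deck), the bail is closed (crossbar within 4 mm of its home height), and the bystanders are at rest (z of each of relay1, relay2, relay3, relay4 in the frame of deck below 0.014 m and z of bar in the frame of deck below 0.065 m and linear speed of each of spare_relay, screwdriver, flux below 0.02 m/s); the robot touches nothing.
It fails at once if a relay is loaded with more than 50 N (contact force between anything else and relay1 above 50 N or contact force between anything else and relay2 above 50 N or contact force between anything else and relay3 above 50 N or contact force between anything else and relay4 above 50 N).
It fails at once if a bystander is displaced by more than 30 mm (distance of any of spare_relay, screwdriver, flux from where it was at the start of the episode above 0.03 m).
It also fails if it takes over 70 s, if anything falls off the work surface, if the arm or the gripper's body presses on something with over 40 N, if the wrist force passes 120 N, or if a joint passes its speed limit or range.

## Working session

There is one attempt and no reset: what is moved stays moved. The work goes in short steps, Python scripts to look and compute and a tool call to move; the robot and the scene stay as the last step left them, time stands still between calls to the robot, and variables do not carry over. Pictures are saved under pics/ and viewed, at most 10 in all, crops included, and the job is handed in when it is done.

Besides the shell and the picture viewer there is one more tool, called after "Emit:" by a JSON object that holds its "api" and its "payload", one argument or row to a line. move_arm: Moves the arm, as the interface text tells. Its arguments: {"type":"object","properties":{"series":{"type":"array"}},"required":["series"]}

```bash
mkdir -p pics; cat > h.py <<'E'
import numpy as np, cv2
from bench import state, grab_frame, sign_off
def pts(f):
    h,w=f["z_map"].shape; F=h/2/np.tan(np.radians(f["vertical_fov"])/2)
    v,u=np.mgrid[:h,:w]; z=f["z_map"]
    P=np.stack([(u-f["cx"])/F*z,(v-f["cy"])/F*z,z],-1)
    T=np.array(f["cam_to_world"]); return P@T[:3,:3].T+T[:3,3]
def save(f,n): cv2.imwrite("pics/"+n,f["img"][:,:,::-1])
E
python3 - <<'E'
from h import *
np.set_printoptions(precision=3,suppress=True)
for n in("top","side"):
    f=grab_frame(n); save(f,n+"0.png"); print(n,f["vertical_fov"],f["cx"],f["cy"]);print(np.array(f["cam_to_world"])); np.savez(n+"0.npz",P=pts(f),img=f["img"])
s=state(); print(s)
E
```

```text
top 42.330176088998435 289.06090880051795 214.11449395786403
[[-0.005 -0.992  0.125  0.42 ]
 [-1.     0.008  0.02  -0.001]
 [-0.021 -0.125 -0.992  1.461]
 [ 0.     0.     0.     1.   ]]
side 56.28020086817991 281.836578663372 209.24116547356672
[[-0.969  0.176 -0.174  0.725]
 [ 0.247  0.722 -0.646  0.642]
 [ 0.012 -0.669 -0.743  0.878]
 [ 0.     0.     0.     1.   ]]
{'t': 0.1, 'q': array([-70.366,  27.373,   1.28 ,  89.171,  -0.657,  63.559,  -4.76 ]), 'joint_vel': array([ 0.04 , -0.059,  0.084, -0.189, -0.074, -0.062, -0.039]), 'joint_efforts': array([  0.004, -59.776,   1.613, -28.195,   0.013,   0.005,  -0.   ]), 'tool_pos': array([0.294, 0.607, 0.23 ]), 'tcp_rot': array([-179.905,    0.008,  154.175]), 'contact_force': array([ 0.217, -0.39 , -0.801]), 'moment': array([ 0.001, -0.053, -0.011]), 'finger_force': 0.0, 'finger_gap': 0.08554145857127288}
```

View pics/top0.png

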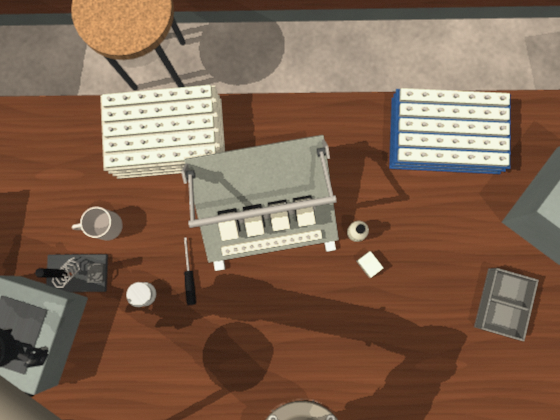

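View pics/side0.png

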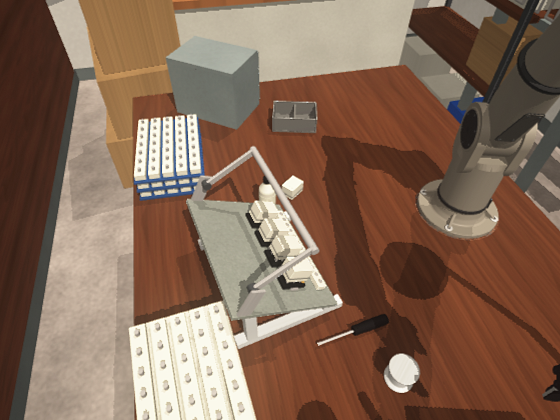

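The fixture is at about (185–335, 140–265) in the top view, with relays at cols 228–305, row ~218. The open bail's bar runs from (193, 216) to (335, 200). Bystanders: bottle at (358, 231), spare relay at (371, 265), screwdriver at (188, 275).

```bash
cat > loc.py <<'E'
from h import *
np.set_printoptions(precision=4,suppress=True)
C=[];
for n in("top","side"):
    d=np.load(n+"0.npz");P=d["P"].reshape(-1,3);I=d["img"].reshape(-1,3).astype(int)
    C.append((P,I))
P=C[0][0];I=C[0][1]
hsv=cv2.cvtColor(I.astype(np.uint8)[None],cv2.COLOR_RGB2HSV)[0]
roi=(P[:,2]>.03)&(P[:,2]<.35)&(abs(P[:,0]-.68)<.25)&(abs(P[:,1]-.1)<.25)
m=roi&(hsv[:,1]<70)
Q=P[m]; rng=np.random.default_rng(0);best=0
for _ in range(2000):
    a=Q[rng.choice(len(Q),3,False)];n=np.cross(a[1]-a[0],a[2]-a[0]);n/=np.linalg.norm(n)+1e-9
    n*=np.sign(n[2]) or 1
    if abs(n[2]-np.cos(np.radians(27)))>.03: continue
    k=abs((Q-a[0])@n)<.003
    if k.sum()>best: best=k.sum();K=k
for _ in range(3):
    c=Q[K].mean(0);n=np.linalg.svd(Q[K]-c,full_matrices=False)[2][2];n*=np.sign(n[2]);K=abs((Q-c)@n)<.004
print("plane",best,n,"tilt",np.degrees(np.arccos(n[2])),"yaw",np.degrees(np.arctan2(-n[1],-n[0])),c)
for nm,(P,I) in zip(("top","side"),C):
    h=(P-c)@n; V=I.min(1)
    roi=(abs(P[:,0]-.68)<.25)&(abs(P[:,1]-.1)<.25)
    m=roi&(h>.046)&(h<.075)&(V>120)
    M=m.reshape(420,560).astype(np.uint8)
    N,L,S,_=cv2.connectedComponentsWithStats(M)
    for i in range(1,N):
        if S[i,4]>25:
            k=(L.ravel()==i); print(nm,"relay?",S[i],P[k].mean(0),"h",np.percentile(h[k],[10,50,90]))
    m=roi&(h>.16)&(h<.21)
    B=P[m];b=B.mean(0);v=np.linalg.svd(B-b,full_matrices=False)[2][0]
    t=(B-b)@v; print(nm,"bar",m.sum(),b,"dir",v,"h",np.percentile(h[m],[5,50,95]),"ends",b+v*t.min(),b+v*t.max())
E
python3 loc.py
```

```text
plane 7588 [-0.4451 -0.0744  0.8924] tilt 26.8225397738583 yaw 9.490375258398226 [0.6477 0.0938 0.1239]
top relay? [325 145   5  13  26] [ 0.7228 -0.0643  0.2259] h [0.0616 0.0713 0.0746]
top relay? [297 207  19  20 294] [ 0.58   -0.0155  0.1429] h [0.0519 0.0553 0.0585]
top relay? [271 212  19  19 292] [0.5695 0.0477 0.1431] h [0.0521 0.0555 0.0587]
top relay? [245 216  20  21 313] [0.5568 0.1104 0.1507] h [0.0602 0.0632 0.066 ]
top relay? [219 221  20  20 311] [0.5469 0.1734 0.1481] h [0.0572 0.0606 0.0642]
top bar 1134 [0.575  0.081  0.2883] dir [-0.1645  0.9864 -0.0003] h [0.1729 0.1807 0.185 ] ends [ 0.6018 -0.08    0.2883] [0.5482 0.2415 0.2882]
side relay? [197 176  18  10  84] [ 0.7288 -0.0595  0.226 ] h [0.0516 0.0698 0.0734]
side relay? [254 201  25  14 248] [ 0.5913 -0.0113  0.1454] h [0.0493 0.0525 0.0539]
side relay? [263 219  26  14 268] [0.5803 0.0518 0.1454] h [0.0497 0.0528 0.0543]
side relay? [273 235  29  18 373] [0.5683 0.1148 0.1516] h [0.0506 0.0602 0.0618]
side relay? [285 257  10   6  33] [0.5785 0.1624 0.1576] h [0.0494 0.0579 0.0595]
side relay? [290 258  24  17 248] [0.553  0.1858 0.1473] h [0.0496 0.0577 0.0595]
side relay? [246 283  19  20 202] [0.6725 0.2676 0.2221] h [0.0501 0.0659 0.0733]
side bar 1012 [0.5776 0.1058 0.2869] dir [-0.166   0.9861 -0.0036] h [0.1666 0.1771 0.181 ] ends [ 0.6089 -0.0804  0.2876] [0.5545 0.2432 0.2864]
```

Emit:
{"api": "move_arm", "payload": {
  "series": [
    {"dx": 1.3,"dy": -4,"dz": 0.4,"yaw": -0.1,"grip": 8.5},
    {"dx": 2.6,"dy": -8,"dz": 0.8,"yaw": -0.2,"grip": 8.5},
    {"dx": 3.9,"dy": -12,"dz": 1.2,"yaw": -0.3,"grip": 8.5},
    {"dx": 5.2,"dy": -16,"dz": 1.6,"yaw": -0.4,"grip": 8.5},
    {"dx": 6.5,"dy": -20,"dz": 2,"yaw": -0.5,"grip": 8.5}
  ]
}}

```text
t: 0.72
tool_pos: [0.3592, 0.406, 0.2511]
tcp_rot: [-180.0, 0.0, 125.3]
contact_force: [0.4, 0.3, -0.1]
finger_gap: 0.0851
finger_force: 0.0
```

Emit:
{"api": "move_arm", "payload": {
  "series": [
    {"dx": 1.2,"dy": -4.2,"dz": 0,"yaw": -0.1,"grip": 8.5},
    {"dx": 2.4,"dy": -8.4,"dz": 0,"yaw": -0.2,"grip": 8.5},
    {"dx": 3.6,"dy": -12.6,"dz": 0,"yaw": -0.3,"grip": 8.5},
    {"dx": 4.8,"dy": -16.8,"dz": 0,"yaw": -0.4,"grip": 8.5},
    {"dx": 6,"dy": -21,"dz": 0,"yaw": -0.455,"grip": 8.5}
  ]
}}

```text
t: 1.35
tool_pos: [0.4191, 0.196, 0.2511]
tcp_rot: [-180.0, 0.0, 99.3]
contact_force: [0.6, -0.1, 1.1]
finger_gap: 0.0847
finger_force: 0.0
```

Emit:
{"api": "move_arm", "payload": {
  "series": [
    {"dx": 1.5,"dy": -3.75,"dz": -3,"yaw": 0,"grip": 8.5},
    {"dx": 3,"dy": -3.75,"dz": -6,"yaw": 0,"grip": 8.5},
    {"dx": 3.9,"dy": -3.75,"dz": -9,"yaw": 0,"grip": 8.5},
    {"dx": 5,"dy": -3.55,"dz": -10,"yaw": 0,"grip": 8.5},
    {"dx": 6.2,"dy": -3.35,"dz": -10.4,"yaw": 0,"grip": 8.5}
  ]
}}

```text
t: 1.98
tool_pos: [0.4816, 0.1644, 0.1472]
tcp_rot: [-180.0, 0.0, 99.5]
contact_force: [-0.7, -0.6, 0.1]
finger_gap: 0.0848
finger_force: 0.0
```

```bash
python3 - <<'E'
from h import *
f=grab_frame("side");im=f["img"][160:320,170:370,::-1]
cv2.imwrite("pics/s1.png",cv2.resize(im,None,fx=4,fy=3.75,interpolation=cv2.INTER_CUBIC))
P=pts(f);np.savez("s1.npz",P=P,img=f["img"])
s=state();print(s["tool_pos"],s["contact_force"])
E
```

```text
[0.48351775 0.16488552 0.14752641] [ 1.4549486   0.98033064 -0.35239237]
```

View pics/s1.png

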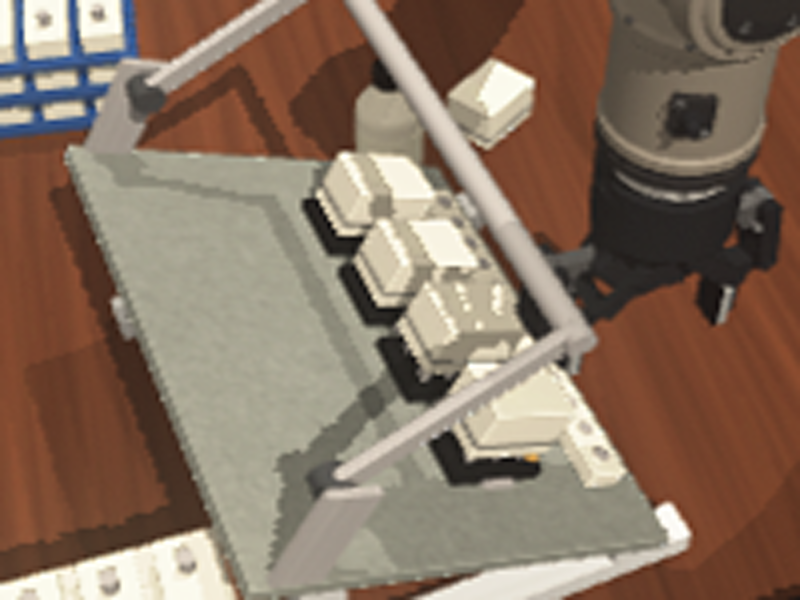

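The finger is in front of the bar near crop px (575, 355), at the front half of relay 1, and the wrist is clear of the bar. I'll press along the deck normal in small steps.

Emit:
{"api": "move_arm", "payload": {
  "series": [
    {"dx": 0.12,"dy": 0,"dz": -0.25,"yaw": 0,"grip": 8.5},
    {"dx": 0.25,"dy": 0,"dz": -0.5,"yaw": 0,"grip": 8.5},
    {"dx": 0.38,"dy": 0,"dz": -0.75,"yaw": 0,"grip": 8.5},
    {"dx": 0.5,"dy": 0,"dz": -1.0,"yaw": 0,"grip": 8.5},
    {"dx": 0.62,"dy": 0,"dz": -1.25,"yaw": 0,"grip": 8.5}
  ]
}}

```text
t: 2.65
tool_pos: [0.4873, 0.1641, 0.1347]
tcp_rot: [180.0, -0.0, 99.5]
contact_force: [0.3, 0.0, 0.7]
finger_gap: 0.0852
finger_force: 0.0
```

Emit:
{"api": "move_arm", "payload": {
  "series": [
    {"dx": 0.05,"dy": 0,"dz": -0.1,"yaw": 0,"grip": 8.5},
    {"dx": 0.1,"dy": 0,"dz": -0.2,"yaw": 0,"grip": 8.5},
    {"dx": 0.15,"dy": 0,"dz": -0.3,"yaw": 0,"grip": 8.5},
    {"dx": 0.2,"dy": 0,"dz": -0.4,"yaw": 0,"grip": 8.5},
    {"dx": 0.2,"dy": 0,"dz": -0.4,"yaw": 0,"grip": 8.5}
  ]
}}

```text
t: 3.28
tool_pos: [0.4893, 0.1641, 0.1307]
tcp_rot: [-180.0, 0.0, 99.5]
contact_force: [0.2, -0.6, 0.4]
finger_gap: 0.0849
finger_force: 0.0
```

Emit:
{"api": "move_arm", "payload": {
  "series": [
    {"dx": 0.05,"dy": 0,"dz": -0.1,"yaw": 0,"grip": 8.5},
    {"dx": 0.1,"dy": 0,"dz": -0.2,"yaw": 0,"grip": 8.5},
    {"dx": 0.15,"dy": 0,"dz": -0.3,"yaw": 0,"grip": 8.5},
    {"dx": 0.2,"dy": 0,"dz": -0.4,"yaw": 0,"grip": 8.5},
    {"dx": 0.2,"dy": 0,"dz": -0.4,"yaw": 0,"grip": 8.5}
  ]
}}

```text
t: 3.9
tool_pos: [0.4913, 0.1643, 0.1268]
tcp_rot: [180.0, -0.0, 99.5]
contact_force: [-1.6, 1.2, 3.0]
finger_gap: 0.0851
finger_force: 1.2
```

Emit:
{"api": "move_arm", "payload": {
  "series": [
    {"dx": 0.05,"dy": 0,"dz": -0.1,"yaw": 0,"grip": 8.5},
    {"dx": 0.1,"dy": 0,"dz": -0.2,"yaw": 0,"grip": 8.5},
    {"dx": 0.15,"dy": 0,"dz": -0.3,"yaw": 0,"grip": 8.5},
    {"dx": 0.2,"dy": 0,"dz": -0.4,"yaw": 0,"grip": 8.5},
    {"dx": 0.2,"dy": 0,"dz": -0.4,"yaw": 0,"grip": 8.5}
  ]
}}

```text
t: 4.53
tool_pos: [0.4934, 0.1643, 0.1227]
tcp_rot: [180.0, -0.0, 99.5]
contact_force: [-1.0, 2.0, 1.5]
finger_gap: 0.0849
finger_force: 1.0
```

Emit:
{"api": "move_arm", "payload": {
  "series": [
    {"dx": 0.05,"dy": 0,"dz": -0.1,"yaw": 0,"grip": 8.5},
    {"dx": 0.05,"dy": 0,"dz": -0.1,"yaw": 0,"grip": 8.5},
    {"dx": 0.1,"dy": 0,"dz": -0.2,"yaw": 0,"grip": 8.5},
    {"dx": 0.1,"dy": 0,"dz": -0.2,"yaw": 0,"grip": 8.5},
    {"dx": 0.1,"dy": 0,"dz": -0.2,"yaw": 0,"grip": 8.5}
  ]
}}

```text
t: 5.15
tool_pos: [0.4942, 0.1642, 0.1211]
tcp_rot: [-180.0, -0.0, 99.5]
contact_force: [-3.1, 2.0, 6.8]
finger_gap: 0.0851
finger_force: 3.7
```

Emit:
{"api": "move_arm", "payload": {
  "series": [
    {"dx": 0.03,"dy": 0,"dz": -0.05,"yaw": 0,"grip": 8.5},
    {"dx": 0.05,"dy": 0,"dz": -0.1,"yaw": 0,"grip": 8.5},
    {"dx": 0.05,"dy": 0,"dz": -0.1,"yaw": 0,"grip": 8.5},
    {"dx": 0.05,"dy": 0,"dz": -0.1,"yaw": 0,"grip": 8.5},
    {"dx": 0.05,"dy": 0,"dz": -0.1,"yaw": 0,"grip": 8.5}
  ]
}}

```text
t: 5.78
tool_pos: [0.4944, 0.1643, 0.1208]
tcp_rot: [-180.0, -0.1, 99.5]
contact_force: [-7.7, 1.3, 15.1]
finger_gap: 0.0851
finger_force: 8.8
```

```bash
cat > hts.py <<'E'
from h import *
import sys
# deck frame: origin O, axes
O=np.array([.592,.0836,.0953]);a=np.radians(9.48);b=np.radians(26.9)
ex=np.array([np.cos(a)*np.cos(b),np.sin(a)*np.cos(b),np.sin(b)]);ey=np.array([-np.sin(a),np.cos(a),0]);ez=np.cross(ex,ey)
def show(n):
    f=grab_frame(n);D=(pts(f)-O)@np.stack([ex,ey,ez],1);V=f["img"].min(2)
    for i,y in enumerate((.096,.032,-.032,-.096)):
        k=(abs(D[...,0])<.024)&(abs(D[...,1]-y)<.018)&(D[...,2]>.045)&(D[...,2]<.075)&(V>100)
        print(n,i+1,k.sum(),np.round(np.median(D[k],0)*1000,1))
    k=(abs(D[...,1])<.12)&(D[...,2]>.1)&(D[...,0]>.03)&(D[...,0]<.1)
    print("bar h",np.round(np.median(D[k],0)*1000,1),k.sum())
    return f
if __name__=="__main__":
    show("top");show("side");s=state();print(s["t"],s["tool_pos"],s["contact_force"])
E
python3 hts.py
```

```text
top 1 2 [12.4 78.3 53.2]
top 2 265 [-0.8 31.8 63.6]
top 3 245 [ -2.  -31.9  55.4]
top 4 244 [ -2.6 -96.1  55.4]
bar h [ 60.7  70.1 564.4] 7009
side 1 137 [  0.3 104.   49.3]
side 2 137 [ 7.5 30.1 60.7]
side 3 165 [  1.4 -31.7  53.1]
side 4 143 [  1.7 -95.2  52.9]
bar h [ 71.  100.2 515.8] 6840
5.875 [0.49440798 0.16429132 0.12077818] [-8.34270571  1.415605   15.86309727]
```

Relay 1 is home: it travelled 8.4 mm and holds about 18 N. Next is relay 2.

Emit:
{"api": "move_arm", "payload": {
  "series": [
    {"dx": -0.9,"dy": 0,"dz": 1.8,"yaw": 0,"grip": 8.5},
    {"dx": -0.4,"dy": -3.1,"dz": 1.8,"yaw": 0,"grip": 8.5},
    {"dx": 0.15,"dy": -6.3,"dz": 1.8,"yaw": 0,"grip": 8.5},
    {"dx": 0.4,"dy": -6.3,"dz": 1.3,"yaw": 0,"grip": 8.5},
    {"dx": 0.5,"dy": -6.3,"dz": 1.1,"yaw": 0,"grip": 8.5}
  ]
}}

```text
t: 6.5
tool_pos: [0.4996, 0.1001, 0.1304]
tcp_rot: [-179.9, 0.1, 99.4]
contact_force: [-1.5, -4.0, 7.2]
finger_gap: 0.0849
finger_force: 3.2
```

Emit:
{"api": "move_arm", "payload": {
  "series": [
    {"dx": 0.1,"dy": 0,"dz": -0.2,"yaw": 0,"grip": 8.5},
    {"dx": 0.2,"dy": 0,"dz": -0.4,"yaw": 0,"grip": 8.5},
    {"dx": 0.3,"dy": 0,"dz": -0.6,"yaw": 0,"grip": 8.5},
    {"dx": 0.4,"dy": 0,"dz": -0.8,"yaw": 0,"grip": 8.5},
    {"dx": 0.4,"dy": 0,"dz": -0.8,"yaw": 0,"grip": 8.5}
  ]
}}

```text
t: 7.12
tool_pos: [0.5035, 0.1008, 0.1226]
tcp_rot: [-180.0, 0.1, 99.5]
contact_force: [-2.0, -2.7, 3.2]
finger_gap: 0.0851
finger_force: 2.0
```

Emit:
{"api": "move_arm", "payload": {
  "series": [
    {"dx": 0.05,"dy": 0,"dz": -0.1,"yaw": 0,"grip": 8.5},
    {"dx": 0.05,"dy": 0,"dz": -0.1,"yaw": 0,"grip": 8.5},
    {"dx": 0.1,"dy": 0,"dz": -0.2,"yaw": 0,"grip": 8.5},
    {"dx": 0.1,"dy": 0,"dz": -0.2,"yaw": 0,"grip": 8.5},
    {"dx": 0.1,"dy": 0,"dz": -0.2,"yaw": 0,"grip": 8.5}
  ]
}}

```text
t: 7.75
tool_pos: [0.5044, 0.1009, 0.1209]
tcp_rot: [-180.0, 0.0, 99.5]
contact_force: [-3.8, -3.9, 7.9]
finger_gap: 0.0852
finger_force: 4.3
```

Emit:
{"api": "move_arm", "payload": {
  "series": [
    {"dx": 0.03,"dy": 0,"dz": -0.05,"yaw": 0,"grip": 8.5},
    {"dx": 0.05,"dy": 0,"dz": -0.1,"yaw": 0,"grip": 8.5},
    {"dx": 0.05,"dy": 0,"dz": -0.1,"yaw": 0,"grip": 8.5},
    {"dx": 0.05,"dy": 0,"dz": -0.1,"yaw": 0,"grip": 8.5},
    {"dx": 0.05,"dy": 0,"dz": -0.1,"yaw": 0,"grip": 8.5}
  ]
}}

```text
t: 8.38
tool_pos: [0.5046, 0.1009, 0.1206]
tcp_rot: [-179.9, -0.0, 99.4]
contact_force: [-7.6, -5.2, 17.3]
finger_gap: 0.0852
finger_force: 9.5
```

```bash
python3 hts.py
```

```text
top 1 0 [nan nan nan]
top 2 0 [nan nan nan]
top 3 243 [ -2.  -31.9  55.5]
top 4 243 [ -3.  -95.7  55.2]
bar h [ 60.8  30.4 565.8] 7227
side 1 153 [ -2.6 100.8  49.1]
side 2 167 [ 2.9 38.1 49.2]
side 3 114 [  7.7 -35.2  53.1]
side 4 140 [  1.6 -96.   52.8]
bar h [ 68.6  65.3 468.2] 9761
8.475 [0.50459873 0.10092692 0.12059052] [-8.3461519  -4.81014735 15.86350316]
  return _methods._mean(a, axis=axis, dtype=dtype,
  ret = um.true_divide(
```

Emit:
{"api": "move_arm", "payload": {
  "series": [
    {"dx": -0.8,"dy": 0,"dz": 1.6,"yaw": 0,"grip": 8.5},
    {"dx": -0.3,"dy": -3.1,"dz": 1.6,"yaw": 0,"grip": 8.5},
    {"dx": 0.25,"dy": -6.3,"dz": 1.6,"yaw": 0,"grip": 8.5},
    {"dx": 0.6,"dy": -6.3,"dz": 0.9,"yaw": 0,"grip": 8.5},
    {"dx": 0.75,"dy": -6.3,"dz": 0.6,"yaw": 0,"grip": 8.5}
  ]
}}

```text
t: 9.1
tool_pos: [0.5128, 0.0395, 0.1256]
tcp_rot: [-180.0, -0.0, 99.5]
contact_force: [-0.2, 0.6, -0.2]
finger_gap: 0.0849
finger_force: 0.0
```

Emit:
{"api": "move_arm", "payload": {
  "series": [
    {"dx": 0.05,"dy": 0,"dz": -0.1,"yaw": 0,"grip": 8.5},
    {"dx": 0.1,"dy": 0,"dz": -0.2,"yaw": 0,"grip": 8.5},
    {"dx": 0.15,"dy": 0,"dz": -0.3,"yaw": 0,"grip": 8.5},
    {"dx": 0.2,"dy": 0,"dz": -0.4,"yaw": 0,"grip": 8.5},
    {"dx": 0.2,"dy": 0,"dz": -0.4,"yaw": 0,"grip": 8.5}
  ]
}}

```text
t: 9.72
tool_pos: [0.5148, 0.0383, 0.1218]
tcp_rot: [180.0, -0.0, 99.5]
contact_force: [-1.2, 2.7, 3.5]
finger_gap: 0.0846
finger_force: 1.6
```

Emit:
{"api": "move_arm", "payload": {
  "series": [
    {"dx": 0.03,"dy": 0,"dz": -0.05,"yaw": 0,"grip": 8.5},
    {"dx": 0.05,"dy": 0,"dz": -0.1,"yaw": 0,"grip": 8.5},
    {"dx": 0.05,"dy": 0,"dz": -0.1,"yaw": 0,"grip": 8.5},
    {"dx": 0.05,"dy": 0,"dz": -0.1,"yaw": 0,"grip": 8.5},
    {"dx": 0.05,"dy": 0,"dz": -0.1,"yaw": 0,"grip": 8.5}
  ]
}}

```text
t: 10.35
tool_pos: [0.5152, 0.0382, 0.1211]
tcp_rot: [-180.0, -0.0, 99.5]
contact_force: [-4.7, 2.0, 7.7]
finger_gap: 0.0851
finger_force: 4.0
```

Emit:
{"api": "move_arm", "payload": {
  "series": [
    {"dx": 0.03,"dy": 0,"dz": -0.05,"yaw": 0,"grip": 8.5},
    {"dx": 0.05,"dy": 0,"dz": -0.1,"yaw": 0,"grip": 8.5},
    {"dx": 0.05,"dy": 0,"dz": -0.1,"yaw": 0,"grip": 8.5},
    {"dx": 0.05,"dy": 0,"dz": -0.1,"yaw": 0,"grip": 8.5},
    {"dx": 0.05,"dy": 0,"dz": -0.1,"yaw": 0,"grip": 8.5}
  ]
}}

```text
t: 10.98
tool_pos: [0.5154, 0.0382, 0.1207]
tcp_rot: [-180.0, -0.1, 99.4]
contact_force: [-8.1, 3.3, 16.6]
finger_gap: 0.0851
finger_force: 9.1
```

```bash
python3 hts.py 2>/dev/null
```

```text
top 1 233 [-2.2 96.  52.2]
top 2 93 [ 1.9 42.7 51.8]
top 3 0 [nan nan nan]
top 4 134 [  -2.1 -104.    55.4]
bar h [ 60.2  -8.9 573.1] 7521
side 1 156 [ -3.  101.3  49.3]
side 2 181 [ 2.  32.5 49.4]
side 3 144 [  3.6 -26.7  49.6]
side 4 89 [  9.7 -98.3  53.1]
bar h [ 70.2  13.9 458.7] 8570
11.075 [0.51541483 0.03827035 0.12073499] [-9.20497607  3.34764766 16.37173689]
```

Relays 1–3 are home. Relay 4 next.

Emit:
{"api": "move_arm", "payload": {
  "series": [
    {"dx": -0.8,"dy": 0,"dz": 1.6,"yaw": 0,"grip": 8.5},
    {"dx": -0.3,"dy": -3.1,"dz": 1.6,"yaw": 0,"grip": 8.5},
    {"dx": 0.25,"dy": -6.3,"dz": 1.6,"yaw": 0,"grip": 8.5},
    {"dx": 0.6,"dy": -6.3,"dz": 0.9,"yaw": 0,"grip": 8.5},
    {"dx": 0.75,"dy": -6.3,"dz": 0.6,"yaw": 0,"grip": 8.5}
  ]
}}

```text
t: 11.7
tool_pos: [0.5232, -0.025, 0.1256]
tcp_rot: [-180.0, 0.0, 99.4]
contact_force: [-1.0, 0.6, 0.1]
finger_gap: 0.0845
finger_force: 0.0
```

Emit:
{"api": "move_arm", "payload": {
  "series": [
    {"dx": 0.05,"dy": 0,"dz": -0.1,"yaw": 0,"grip": 8.5},
    {"dx": 0.1,"dy": 0,"dz": -0.2,"yaw": 0,"grip": 8.5},
    {"dx": 0.15,"dy": 0,"dz": -0.3,"yaw": 0,"grip": 8.5},
    {"dx": 0.2,"dy": 0,"dz": -0.4,"yaw": 0,"grip": 8.5},
    {"dx": 0.2,"dy": 0,"dz": -0.4,"yaw": 0,"grip": 8.5}
  ]
}}

```text
t: 12.32
tool_pos: [0.5248, -0.0239, 0.1221]
tcp_rot: [-180.0, -0.1, 99.5]
contact_force: [-3.7, 0.5, 4.7]
finger_gap: 0.0851
finger_force: 3.0
```

Emit:
{"api": "move_arm", "payload": {
  "series": [
    {"dx": 0.03,"dy": 0,"dz": -0.05,"yaw": 0,"grip": 8.5},
    {"dx": 0.05,"dy": 0,"dz": -0.1,"yaw": 0,"grip": 8.5},
    {"dx": 0.05,"dy": 0,"dz": -0.1,"yaw": 0,"grip": 8.5},
    {"dx": 0.05,"dy": 0,"dz": -0.1,"yaw": 0,"grip": 8.5},
    {"dx": 0.05,"dy": 0,"dz": -0.1,"yaw": 0,"grip": 8.5}
  ]
}}

```text
t: 12.95
tool_pos: [0.5253, -0.0239, 0.1211]
tcp_rot: [-180.0, -0.1, 99.5]
contact_force: [-4.8, 0.6, 5.3]
finger_gap: 0.0849
finger_force: 3.3
```

Emit:
{"api": "move_arm", "payload": {
  "series": [
    {"dx": 0.03,"dy": 0,"dz": -0.05,"yaw": 0,"grip": 8.5},
    {"dx": 0.06,"dy": 0,"dz": -0.12,"yaw": 0,"grip": 8.5},
    {"dx": 0.06,"dy": 0,"dz": -0.12,"yaw": 0,"grip": 8.5},
    {"dx": 0.06,"dy": 0,"dz": -0.12,"yaw": 0,"grip": 8.5},
    {"dx": 0.06,"dy": 0,"dz": -0.12,"yaw": 0,"grip": 8.5}
  ]
}}

```text
t: 13.58
tool_pos: [0.5255, -0.0239, 0.1207]
tcp_rot: [-179.9, -0.1, 99.5]
contact_force: [-7.9, 1.2, 15.5]
finger_gap: 0.085
finger_force: 8.8
```

```bash
python3 hts.py 2>/dev/null
```

```text
top 1 232 [-2.7 96.  52.1]
top 2 238 [-3.1 32.2 52. ]
top 3 216 [ -0.9 -30.9  52.1]
top 4 0 [nan nan nan]
bar h [ 57.7 -44.4 588.9] 8034
side 1 156 [ -3.  101.3  49.2]
side 2 185 [-0.  32.8 49.1]
side 3 157 [  1.3 -31.9  49.5]
side 4 135 [  3.4 -90.6  49.6]
bar h [ 72.  -41.6 447.5] 7487
13.675 [ 0.52559014 -0.02385931  0.12069078] [-9.02282328  1.60969821 14.78159908]
```

All four relays are home. Backing out in front of the bar, then up and over it with the fingers shut.

Emit:
{"api": "move_arm", "payload": {
  "series": [
    {"dx": -0.9,"dy": 0,"dz": 1.6,"yaw": 0,"grip": 8.5},
    {"dx": -3,"dy": -0.5,"dz": 2.5,"yaw": 0,"grip": 8.5},
    {"dx": -5,"dy": -0.8,"dz": 5,"yaw": 0,"grip": 8.5},
    {"dx": -5,"dy": 0,"dz": 10,"yaw": 0,"grip": 0},
    {"dx": -5,"dy": 3,"dz": 15,"yaw": 0,"grip": 0}
  ]
}}

```text
t: 14.3
tool_pos: [0.4758, 0.0043, 0.2711]
tcp_rot: [-180.0, 0.0, 99.3]
contact_force: [1.1, 0.2, -0.0]
finger_gap: 0.051
finger_force: 0.0
```

Emit:
{"api": "move_arm", "payload": {
  "series": [
    {"dx": 0,"dy": 1,"dz": 5,"yaw": 0,"grip": 0},
    {"dx": 1,"dy": 3,"dz": 6.5,"yaw": 0,"grip": 0},
    {"dx": 4,"dy": 5,"dz": 6.5,"yaw": 0,"grip": 0},
    {"dx": 7,"dy": 6.5,"dz": 6.5,"yaw": 0,"grip": 0},
    {"dx": 9.9,"dy": 7.5,"dz": 6.5,"yaw": 0,"grip": 0}
  ]
}}

```text
t: 14.92
tool_pos: [0.5761, 0.0817, 0.3346]
tcp_rot: [180.0, -0.0, 99.6]
contact_force: [0.4, -0.4, 0.1]
finger_gap: 0.0001
finger_force: 0.0
```

```bash
python3 - <<'E'
from h import *
f=grab_frame("side");im=f["img"][130:330,170:420,::-1]
cv2.imwrite("pics/s2.png",cv2.resize(im,None,fx=3,fy=3,interpolation=cv2.INTER_CUBIC))
P=pts(f);O=np.array([.592,.0836,.0953])
D=P-O;a=np.radians(9.48);u=D[...,0]*np.cos(a)+D[...,1]*np.sin(a);v=-D[...,0]*np.sin(a)+D[...,1]*np.cos(a)
for lo,hi in((-.13,-.05),(.05,.13)):
    k=(v>lo)&(v<hi)&(P[...,2]>.26)&(P[...,2]<.31)&(abs(u)<.05);print(k.sum(),u[k].mean(),np.percentile(P[...,2][k],[5,50,95]))
s=state();print(s["t"],s["tool_pos"],s["contact_force"],s["finger_gap"])
E
```

```text
154 -0.010537754371817675 [0.28223761 0.28808943 0.29051189]
271 -0.011449836634242186 [0.28197154 0.28800923 0.29051415]
14.975 [0.57886113 0.08332453 0.3340738 ] [2.42964391 1.95705214 1.09000305] 9.85320470345012e-05
```

View pics/s2.png

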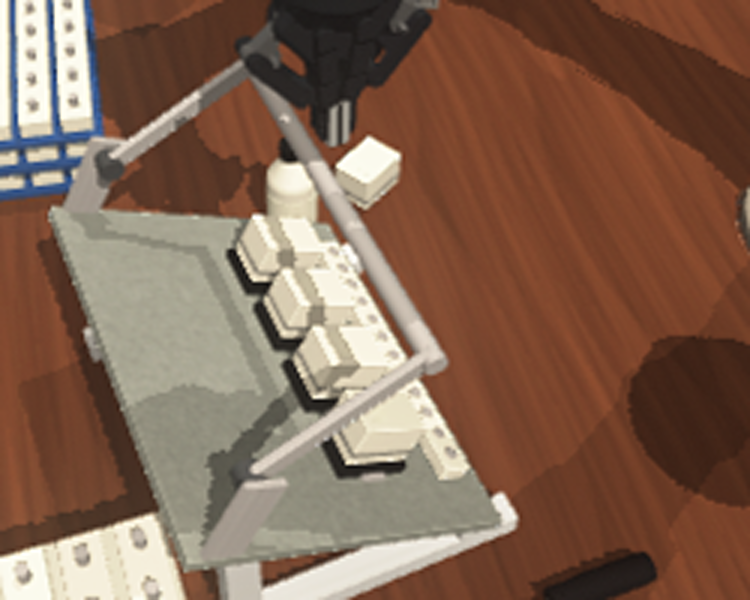

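The shut fingers are right over the middle of the bar (crop px ~(340, 135)), and the bar top is at z ≈ 0.290. Now swinging the bail down along its arc.

Emit:
{"api": "move_arm", "payload": {
  "series": [
    {"dx": -0.1,"dy": 0,"dz": -2,"yaw": 0,"grip": 0},
    {"dx": -0.2,"dy": 0,"dz": -4,"yaw": 0,"grip": 0},
    {"dx": -0.5,"dy": -0.1,"dz": -5,"yaw": 0,"grip": 0},
    {"dx": -0.9,"dy": -0.15,"dz": -6.1,"yaw": 0,"grip": 0},
    {"dx": -1.2,"dy": -0.2,"dz": -7.3,"yaw": 0,"grip": 0}
  ]
}}

```text
t: 15.6
tool_pos: [0.5631, 0.078, 0.2616]
tcp_rot: [180.0, -0.0, 99.5]
contact_force: [-2.3, 0.1, 2.8]
finger_gap: -0.0
finger_force: 1.5
```

Emit:
{"api": "move_arm", "payload": {
  "series": [
    {"dx": -0.3,"dy": -0.05,"dz": -1.2,"yaw": 0,"grip": 0},
    {"dx": -0.4,"dy": -0.05,"dz": -2.4,"yaw": 0,"grip": 0},
    {"dx": -0.5,"dy": -0.1,"dz": -3.6,"yaw": 0,"grip": 0},
    {"dx": -0.4,"dy": -0.05,"dz": -4.8,"yaw": 0,"grip": 0},
    {"dx": -0.3,"dy": -0.05,"dz": -6.0,"yaw": 0,"grip": 0}
  ]
}}

```text
t: 16.23
tool_pos: [0.5606, 0.0777, 0.2007]
tcp_rot: [180.0, 0.0, 99.5]
contact_force: [-1.2, -0.7, 2.6]
finger_gap: 0.0001
finger_force: 1.0
```

```bash
python3 - <<'E'
from h import *
f=grab_frame("side");im=f["img"][130:330,170:420,::-1]
cv2.imwrite("pics/s3.png",cv2.resize(im,None,fx=3,fy=3,interpolation=cv2.INTER_CUBIC))
s=state();print(s["t"],s["tool_pos"],s["contact_force"],s["finger_gap"])
E
```

```text
16.275 [0.56015083 0.07758082 0.19931858] [ 1.20954868  0.03225767 -0.86611532] 0.0002722105652371221
```

View pics/s3.png

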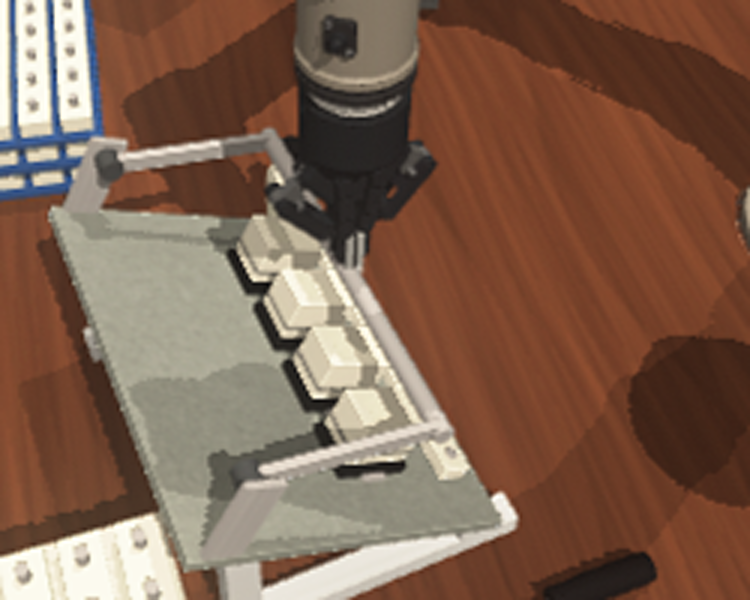

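The bail follows the fingertips and is past level. Continuing to the bottom.

Emit:
{"api": "move_arm", "payload": {
  "series": [
    {"dx": 0.2,"dy": 0.05,"dz": -0.8,"yaw": 0,"grip": 0},
    {"dx": 0.45,"dy": 0.1,"dz": -1.6,"yaw": 0,"grip": 0},
    {"dx": 0.7,"dy": 0.1,"dz": -2.3,"yaw": 0,"grip": 0},
    {"dx": 1.0,"dy": 0.15,"dz": -2.9,"yaw": 0,"grip": 0},
    {"dx": 1.15,"dy": 0.2,"dz": -3.3,"yaw": 0,"grip": 0}
  ]
}}

```text
t: 16.9
tool_pos: [0.5721, 0.0794, 0.1682]
tcp_rot: [-180.0, 0.0, 99.4]
contact_force: [-2.0, -0.6, 2.3]
finger_gap: -0.0002
finger_force: 0.9
```

Emit:
{"api": "move_arm", "payload": {
  "series": [
    {"dx": 0.05,"dy": 0,"dz": -0.1,"yaw": 0,"grip": 0},
    {"dx": 0.1,"dy": 0,"dz": -0.2,"yaw": 0,"grip": 0},
    {"dx": 0.15,"dy": 0,"dz": -0.3,"yaw": 0,"grip": 0},
    {"dx": 0.15,"dy": 0,"dz": -0.3,"yaw": 0,"grip": 0},
    {"dx": 0.15,"dy": 0,"dz": -0.3,"yaw": 0,"grip": 0}
  ]
}}

```text
t: 17.52
tool_pos: [0.5736, 0.0797, 0.1657]
tcp_rot: [180.0, -0.0, 99.5]
contact_force: [0.2, -0.7, 0.6]
finger_gap: -0.0002
finger_force: 0.2
```

Emit:
{"api": "move_arm", "payload": {
  "series": [
    {"dx": 0.05,"dy": 0,"dz": -0.1,"yaw": 0,"grip": 0},
    {"dx": 0.1,"dy": 0,"dz": -0.2,"yaw": 0,"grip": 0},
    {"dx": 0.1,"dy": 0,"dz": -0.25,"yaw": 0,"grip": 0},
    {"dx": 0.1,"dy": 0,"dz": -0.25,"yaw": 0,"grip": 0},
    {"dx": 0.1,"dy": 0,"dz": -0.25,"yaw": 0,"grip": 0}
  ]
}}

```text
t: 18.15
tool_pos: [0.5746, 0.0798, 0.1632]
tcp_rot: [180.0, -0.0, 99.5]
contact_force: [0.2, 0.6, 1.2]
finger_gap: 0.0
finger_force: 0.6
```

Emit:
{"api": "move_arm", "payload": {
  "series": [
    {"dx": 0.05,"dy": 0,"dz": -0.1,"yaw": 0,"grip": 0},
    {"dx": 0.05,"dy": 0,"dz": -0.1,"yaw": 0,"grip": 0},
    {"dx": 0.05,"dy": 0,"dz": -0.1,"yaw": 0,"grip": 0},
    {"dx": 0.05,"dy": 0,"dz": -0.1,"yaw": 0,"grip": 0},
    {"dx": 0.05,"dy": 0,"dz": -0.1,"yaw": 0,"grip": 0}
  ]
}}

```text
t: 18.77
tool_pos: [0.575, 0.0796, 0.1621]
tcp_rot: [180.0, 0.0, 99.5]
contact_force: [1.0, 1.5, 1.6]
finger_gap: 0.0001
finger_force: 0.7
```

Emit:
{"api": "move_arm", "payload": {
  "series": [
    {"dx": 0.03,"dy": 0,"dz": -0.1,"yaw": 0,"grip": 0},
    {"dx": 0.03,"dy": 0,"dz": -0.1,"yaw": 0,"grip": 0},
    {"dx": 0.03,"dy": 0,"dz": -0.1,"yaw": 0,"grip": 0},
    {"dx": 0.03,"dy": 0,"dz": -0.1,"yaw": 0,"grip": 0},
    {"dx": 0.03,"dy": 0,"dz": -0.1,"yaw": 0,"grip": 0}
  ]
}}

```text
t: 19.4
tool_pos: [0.5752, 0.0796, 0.1618]
tcp_rot: [180.0, -0.0, 99.4]
contact_force: [-2.6, 1.1, 8.7]
finger_gap: -0.0001
finger_force: 4.1
```

```bash
python3 - <<'E'
from hts import *
for n in("top","side"):
    f=grab_frame(n);P=pts(f);D=(P-O)@np.stack([ex,ey,ez],1)
    k=(abs(abs(D[...,1])-.137)<.012)&(D[...,2]>.04)&(D[...,2]<.1)&(abs(D[...,0])<.035)
    print(n,k.sum(),np.median(D[k],0),np.percentile(D[...,2][k],95))
s=state();print(s["t"],s["tool_pos"],s["contact_force"])
E
```

```text
top 126 [ 0.01382618 -0.1257331   0.06703044] 0.07130220614955383
side 117 [0.01949847 0.12977682 0.06370127] 0.06673635453091213
19.5 [0.5751649  0.07956978 0.16183365] [-3.17811588  1.47331117  7.25653911]
```

Emit:
{"api": "move_arm", "payload": {
  "series": [
    {"dx": 0.03,"dy": 0,"dz": -0.07,"yaw": 0,"grip": 0},
    {"dx": 0.05,"dy": 0,"dz": -0.13,"yaw": 0,"grip": 0},
    {"dx": 0.05,"dy": 0,"dz": -0.13,"yaw": 0,"grip": 0},
    {"dx": 0.05,"dy": 0,"dz": -0.13,"yaw": 0,"grip": 0},
    {"dx": 0.05,"dy": 0,"dz": -0.13,"yaw": 0,"grip": 0}
  ]
}}

```text
t: 20.12
tool_pos: [0.5753, 0.0796, 0.1616]
tcp_rot: [-180.0, -0.1, 99.4]
contact_force: [-7.1, 0.8, 17.7]
finger_gap: -0.0
finger_force: 9.5
```

Emit:
{"api": "move_arm", "payload": {
  "series": [
    {"dx": 0,"dy": 0,"dz": 0,"yaw": 0,"grip": 0},
    {"dx": 0,"dy": 0,"dz": 0,"yaw": 0,"grip": 0},
    {"dx": 0,"dy": 0,"dz": 0,"yaw": 0,"grip": 0},
    {"dx": 0,"dy": 0,"dz": 0,"yaw": 0,"grip": 0},
    {"dx": 0,"dy": 0,"dz": 0,"yaw": 0,"grip": 0}
  ]
}}

```text
t: 20.75
tool_pos: [0.5753, 0.0796, 0.1616]
tcp_rot: [-180.0, -0.1, 99.4]
contact_force: [-7.8, -0.3, 18.7]
finger_gap: 0.0002
finger_force: 9.5
```

The bar hits a hard stop under about 20 N, at the expected height of 0.162. Lifting off.

Emit:
{"api": "move_arm", "payload": {
  "series": [
    {"dx": 0,"dy": 0,"dz": 1,"yaw": 0,"grip": 0},
    {"dx": 0,"dy": 0,"dz": 4,"yaw": 0,"grip": 0},
    {"dx": -2,"dy": 0,"dz": 8,"yaw": 0,"grip": 0},
    {"dx": -5,"dy": 0,"dz": 12,"yaw": 0,"grip": 0},
    {"dx": -9,"dy": 0,"dz": 15,"yaw": 0,"grip": 0}
  ]
}}

```text
t: 21.38
tool_pos: [0.4854, 0.0791, 0.3112]
tcp_rot: [179.9, 0.0, 99.4]
contact_force: [0.4, 1.5, 0.8]
finger_gap: -0.0
finger_force: 0.0
```

Emit:
{"api": "move_arm", "payload": {
  "series": [
    {"dx": 0,"dy": 0,"dz": 0,"yaw": 0,"grip": 0},
    {"dx": 0,"dy": 0,"dz": 0,"yaw": 0,"grip": 0},
    {"dx": 0,"dy": 0,"dz": 0,"yaw": 0,"grip": 0},
    {"dx": 0,"dy": 0,"dz": 0,"yaw": 0,"grip": 0},
    {"dx": 0,"dy": 0,"dz": 0,"yaw": 0,"grip": 0}
  ]
}}

```text
t: 22.0
tool_pos: [0.4858, 0.0794, 0.3092]
tcp_rot: [-179.9, 0.0, 99.4]
contact_force: [1.2, 0.1, -0.3]
finger_gap: 0.0
finger_force: 0.0
```

```bash
python3 - <<'E'
from hts import *
f=grab_frame("side");im=f["img"][130:330,170:420,::-1]
cv2.imwrite("pics/s4.png",cv2.resize(im,None,fx=3,fy=3,interpolation=cv2.INTER_CUBIC))
D=(pts(f)-O)@np.stack([ex,ey,ez],1)
for y in(.137,.064,0,-.064,-.137):
    k=(abs(D[...,1]-y)<.008)&(D[...,2]>.058)&(D[...,2]<.1)&(abs(D[...,0]-.01)<.015);print(y,k.sum(),np.median(D[k],0),D[...,2][k].max())
show("side")
s=state();print(s["t"],s["tool_pos"],s["contact_force"])
E
```

```text
0.137 47 [0.01834284 0.13719803 0.06483285] 0.0682375743629481
0.064 36 [0.01838134 0.06332543 0.06511326] 0.06712977404258888
0 31 [1.88540687e-02 5.34256578e-05 6.40888038e-02] 0.0685127856890522
-0.064 25 [ 0.01959967 -0.06340081  0.06442891] 0.06769560069074573
-0.137 24 [ 0.01938799 -0.13608131  0.06461888] 0.06745699465315534
side 1 204 [16.6 96.3 51.3]
side 2 180 [17.4 32.9 52.4]
side 3 156 [ 17.3 -31.3  54.3]
side 4 139 [ 18.4 -94.8  54.9]
bar h [ 83.3  40.4 363.1] 2307
22.1 [0.48576588 0.07949408 0.30948623] [ 0.73788039 -0.64176992 -0.15795909]
```

View pics/s4.png

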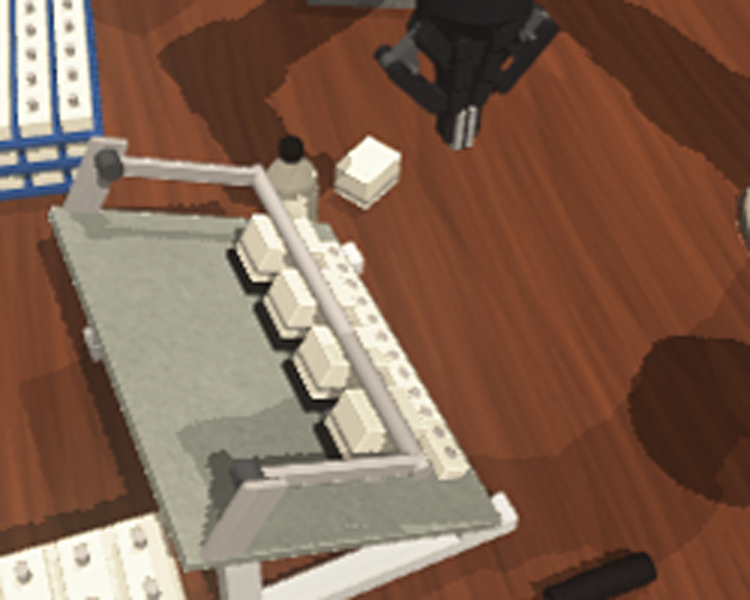

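The bail lies closed across all four relays (crop px (260, 170)–(415, 465)), with its top at about 68 mm against the expected 69. The bystanders haven't moved and the arm is clear.

```bash
python3 -c "
from bench import sign_off
print(sign_off())"
```

```text
the job is handed in; nothing more can be done
None
```

I pressed all four relays home from left to right and confirmed each with a push of about 17 N, then closed the bail, pressed it down with about 20 N and released it; the job is handed in at about 22 s, but no verdict came back.

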